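# Wedge up the bearing-ball drain tray

## Robot

A 6-joint arm with a two-finger parallel gripper is mounted at the origin on the work surface. World frame = base frame: x ahead of the robot, y to its left, z up, the work surface at z = 0. Lengths are in m, angles in rad, forces in N, time in s.
With the tool pointing down it reaches from about 0.275 to 0.725 m from the base axis. Payload 5.6 kg.
Tool frame: the origin (TCP) lies midway between the tips of the shut fingers; the grasp point (between the pads) lies 19 mm behind it; z points along the fingers, y is the direction in which the jaws open and shut (so a half turn about z gives the same grasp; the last joint's range is limited). The gripper opens to 85 mm and grips with 20 to 120 N. Pads are 22 mm wide; open, the fingers measure 114 mm over their backs; the gripper's body (76 mm by 85 mm) begins 54 mm behind the grasp point. The pads swing forward as they close: fully open they stand 13 mm farther back than shut.
Start: joints at [-0.965, 0.255, 0.108, 0, -1.424, -0.285], TCP at [0.173, -0.522, 0.231] pointing down, gripper open.
Joint ranges: [-2.95, 2.95], [-1.21, 1.97], [-1.09, 1.5], [-2.87, 1.71], [-2.94, -0.07], [-3.05, 3.05]. Speed limits (rad/s): [2.57, 2.57, 3.14, 3.14, 3.14, 3.14].

## Interface

Orientations are given as a unit quaternion [w, x, y, z].
In Python, from cell import status, optics, sign_off, finder gives the robot as it stands.
- The arm moves only by the tool play_rows, never from a script. Its argument "rows" is a list of rows, each an object with "rotation": the turn, a rotation vector about the tool's x, y, z in rad, a list of three; "travel": the shift along the tool's x, y, z in mm, a list of three; "fingers": the opening, from 0 (shut) to 1 (fully open). In form: [{"rotation": [ax, ay, az], "travel": [tx, ty, tz], "fingers": fingers}, ...]. A call has exactly 10 rows; each row is the pose to reach, as a shift and turn from the pose measured when the call began, along the tool's axes at that moment; what a row does not reach only later rows make up. A row lasts 1/10 s, in which the tool goes at most 50 mm and 8.59 degrees, less where a joint would pass 70% of its speed; a pose out of reach is approached as far as the arm can. A call with a gripper value outside its range is refused whole. The fingers move at their own pace and stop on an object; the grip force is fixed at half the most. Time passes only in rows, so rows that repeat a pose let the fingers close, or fill a call up. It gives the time, the measured TCP pose, the force and the opening at its end, in the units of the state.
- status.read_state(): the state, without advancing time (a new reading comes with each control period).
- optics.capture(name): name is "scene" or "top" or "wrist"; returns (picture, depth): 420x560x3 uint8, red, green, blue; 420x560 float32, m along the optical axis (not along the pixel's ray), 0 where there is no reading.
- optics.calibration(name): a dict with "K" (3x3 intrinsics, pixels), "eye" and "attitude" of the camera in the world; the wrist camera has in their place "hand_eye" (4x4, takes a point from camera to tool coordinates, whose origin is the TCP and whose axes are the flange's). Camera axes: x right, y up, looking along -z (the intrinsics and any distortion apply to the point x, -y, -z); pixel columns grow to the right and rows downward; lengths in m; the calibration is good to about 2 mm. The wrist camera is an equidistant fisheye: a pixel r from the principal point sees the ray r / f radians off the axis. A picture is of the moment at which its call begins: read the wrist's pose just before it. calibration takes no time and is no camera call.
- sign_off(): hands the job in, once; it reports no verdict.
Trained networks look in the newest picture that a camera, given by its name, has taken for a name from the list of things; names that differ only in an ending like _2 or _b are one class to them, and where a whole thing is asked for, a point or a joint stands for the part that bears it (a point fixed in the world has none). Each returns a list of dicts, best first, with "conf" (0 to 1); they miss things now and then, are a little off and sometimes report something else, mostly with a low value. They report only what shows in the picture. A call takes as long as a camera call. They do not tell look-alikes from the thing itself.
- finder.spot_in(camera, thing): "box" ([centre column, centre row, width, height] in pixels, round what is visible of it).
- finder.mark_of(camera, thing): "at" ([column, row] in pixels: a listed point, or the origin of a listed thing).
The state is a dict: "clock": time; "joint_positions": joint angles; "qvel": joint speeds; "joint_torque": joint torques, N m; "position": TCP position; "tool_rot": TCP orientation; "force": force on the tool from outside, world axes, zero at the start; "torque": the same for the moment, N m; "grip_width": opening from 0.0 (shut) to 1.0 (fully open).
Only numpy, scipy, OpenCV 4.12 (cv2) and the standard library are available. Lean on these libraries where they do the work, as an engineer would, in place of code of your own. Each camera call takes 0.05 s, during which the arm holds its last target. There are 200 camera calls.

## Task

Pour all six bearing balls from the red cup into the drain tray and stand the empty cup upright on the bench again. Then take the wedge by its black grip block and push it, flat on the bench, between the stand's rails and under the tray's front lip until the wedge alone just lifts the front of the tray off its stand, about 6 mm (anything from 3 to 10 mm will do). Finish while still gripping the wedge there, do not touch the tray with the gripper while it is up, and leave the grease jar, screwdriver and wrench where they are.

Things in the scene. Friction and masses are not known exactly. Their poses are not given: they have to be found in the camera images.
- stand: Low blue stand fixed to the bench: two rails 16 mm high with black rubber rests in front, and a rear block; 190 x 190 mm. Carries the hinged drain tray. Origin: on the bench under the tray's centre; -x points to the open front where the wedge goes in, +x to the hinge. Rails run along x at y = -85 and +85 mm, 150 mm clear between. The tray's front lip is at x = -95 mm.
- tray (a joint): Hinge of the drain tray, rad: 0 = level, its front resting on the stand; positive = front raised. No spring, only weight (tray 0.4 to 0.75 kg, some 2 to 4 N at the lip). The lip is 195 mm from the hinge axis, so 0.031 rad = 6 mm of lift.
- tray_in (a point): Centre of the inner floor of the drain tray, an open square aluminium tray with dark slots in its floor: 180 x 180 mm outside, walls 3 mm thick, 39 mm high above the floor; floor 21 mm above the bench, wall tops 60 mm. Axes as the stand's (x towards the hinge), tilting with the tray.
- tray_lip (a point): Middle of the underside of the tray's front lip, a round steel bar 10 mm thick and 186 mm long, 5 mm in front of the tray's front wall. With the tray down it is 16 mm above the bench. Axes as the tray's.
- wedge_grip (a point): Centre of the black grip block of the loose wedge, 24 mm above its flat sole: 40 mm (x) x 36 mm (y) x 48 mm high; pinch it across its 36 mm. +x points along the wedge to its thin end, z up. Plastic, 0.13 to 0.21 kg, friction coefficient on bench and lip about 0.5 to 0.7 (up to 8 N or so to push it under the tray).
- wedge_tip (a point): Middle of the wedge's thin edge, 125 mm ahead of the grip centre, 2 mm above the sole; same axes. The orange tongue, 36 mm wide, slopes evenly from 32 mm high at the block's front face (20 mm ahead of the grip centre) to 4 mm at the tip. Pushed in flat it meets the lip when the tip is 45 mm past it; each further 3.75 mm lifts the lip 1 mm.
- cup_center (a point): Centre of the red plastic cup that holds the balls, half-way up (28 mm above its foot); z along its axis to the mouth, 56 mm high, open on top, walls and floor 3 mm. The two sides facing +y and -y are upright, 48 mm apart over all; the two facing +x and -x flare out, 44 mm apart at the foot and 58 mm at the rim; about 0.1 kg empty, 0.2 kg full. It stands upright on the bench; hold it across its upright sides and pour over a flared one.
- ball0_center (a point): Centre of bearing ball 1 of 6: bright steel ball, 16 mm diameter, 17 g, oily and slippery, at first in the cup; rolls freely.
- ball1_center (a point): Centre of bearing ball 2 of 6: bright steel ball, 16 mm diameter, 17 g, oily and slippery, at first in the cup; rolls freely.
- ball2_center (a point): Centre of bearing ball 3 of 6: bright steel ball, 16 mm diameter, 17 g, oily and slippery, at first in the cup; rolls freely.
- ball3_center (a point): Centre of bearing ball 4 of 6: bright steel ball, 16 mm diameter, 17 g, oily and slippery, at first in the cup; rolls freely.
- ball4_center (a point): Centre of bearing ball 5 of 6: bright steel ball, 16 mm diameter, 17 g, oily and slippery, at first in the cup; rolls freely.
- ball5_center (a point): Centre of bearing ball 6 of 6: bright steel ball, 16 mm diameter, 17 g, oily and slippery, at first in the cup; rolls freely.
- grease: Bystander: closed white jar with yellow label and black lid, 64 mm diameter, 75 mm high, origin at the centre of its foot.
- driver: Bystander: screwdriver lying on the bench along its own x, origin on its length at bench height.
- spanner: Bystander: steel wrench lying on the bench along its own x, origin on its length at bench height.
There are look-alikes about, which are no part of the job. There is more than one size of the part that bears cup_center; the job needs the middle-sized.

How it is judged:
By the outcome, as a careful person would: the job done as asked, in the order asked, and still so for the second after the job is handed in, while the arm keeps its last pose, push and grip.
It also fails if it takes over 67 s, if anything falls off the work surface, if the arm or the gripper's body presses on something with over 40 N, if the wrist force passes 120 N, or if a joint passes its speed limit or range.

## Working session

There is one attempt and no reset: what is moved stays moved. The work goes in short steps, Python scripts to look and compute and a tool call to move; the robot and the scene stay as the last step left them, time stands still between calls to the robot, and variables do not carry over. Pictures are saved under pics/ and viewed, about 8 in all and at most 12, crops included, and the job is handed in when it is done.

Besides the shell and the picture viewer there is one more tool, called after ">>>" as name([rows], argument=value, ...), one row to a line, values as JSON. play_rows: Moves the arm, as the interface text tells. Its arguments: {"type":"object","properties":{"rows":{"type":"array"}},"required":["rows"]}

```bash
mkdir -p pics; ls; cat > h.py <<'E'
import numpy as np, cv2
from scipy.spatial.transform import Rotation as R
from cell import status, optics, sign_off, finder
def cap(name,save=None):
    s=status.read_state(); p,d=optics.capture(name)
    if save: cv2.imwrite('pics/'+save,p[:,:,::-1])
    return s,p,d
def qR(q): return R.from_quat([q[1],q[2],q[3],q[0]])
E
python3 - <<'E'
from h import *
print(status.read_state())
for n in("scene","top"):
    c=optics.calibration(n);print(n,c)
    s,p,d=cap(n,n+'0.png')
    for t in ['stand','tray_in','tray_lip','wedge_grip','wedge_tip','cup_center','grease','driver','spanner','ball0_center']:
        print(t,[(np.round(x['at']).tolist(),round(x['conf'],2)) for x in finder.mark_of(n,t)][:8])
print(optics.calibration('wrist'),status.read_state()['clock'])
E
```

```text
pics
{'clock': 0.0, 'joint_positions': array([-9.65376975e-01,  2.55735323e-01,  1.06990104e-01, -5.04728574e-04,
       -1.42387429e+00, -2.84594046e-01]), 'qvel': array([-0.00096228, -0.00042402,  0.00199994, -0.00051483,  0.00050242,
        0.00016222]), 'joint_torque': array([ 5.35264408e-04, -3.86629736e+01,  2.37943017e+01,  5.36521733e+00,
       -6.04999703e-03,  2.13967331e-05]), 'position': array([ 0.17334799, -0.52144315,  0.23039165]), 'tool_rot': array([-1.67105157e-04, -1.59688809e-01,  9.87166952e-01,  9.30256894e-04]), 'force': array([-0.66964407,  0.14897222,  0.34670051]), 'torque': array([-0.02251426, -0.02771687,  0.03300035]), 'grip_width': 0.9973781204162064}
scene {'K': array([[428.88625581,   0.        , 276.25916132],
       [  0.        , 428.88625581, 210.25319285],
       [  0.        ,   0.        ,   1.        ]]), 'eye': array([1.24625264, 0.46790609, 0.67606945]), 'attitude': array([0.40249432, 0.21249655, 0.39485091, 0.79808289])}
stand [([332.0, 259.0], 0.72)]
tray_in [([179.0, 239.0], 0.63), ([331.0, 248.0], 0.61)]
tray_lip [([291.0, 241.0], 0.8), 
[... 852 characters left out ...]
 0.8), ([373.0, 268.0], 0.77), ([435.0, 231.0], 0.57)]
grease [([329.0, 121.0], 0.92)]
driver [([423.0, 144.0], 0.7)]
spanner [([187.0, 283.0], 0.77), ([321.0, 182.0], 0.38)]
ball0_center []
{'K': array([[325.1922621,   0.       , 278.7078942],
       [  0.       , 325.1922621, 205.3397587],
       [  0.       ,   0.       ,   1.       ]]), 'hand_eye': array([[-2.95777931e-04,  9.52747429e-01,  3.03763476e-01,
         7.76635947e-02],
       [ 9.99999892e-01,  1.72549502e-04,  4.32513500e-04,
        -3.01548148e-04],
       [ 3.59661889e-04,  3.03763571e-01, -9.52747377e-01,
        -1.42857294e-01],
       [ 0.00000000e+00,  0.00000000e+00,  0.00000000e+00,
         1.00000000e+00]])} 1.1
```

View pics/top0.png

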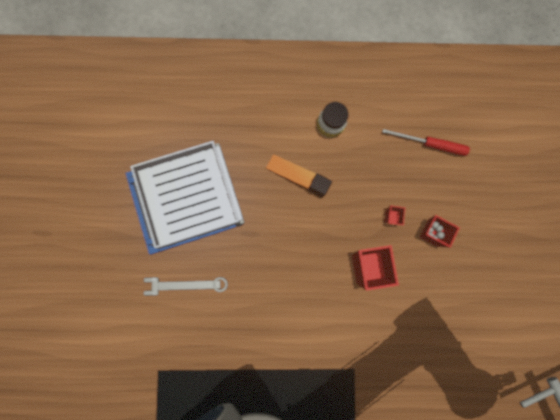

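View pics/scene0.png

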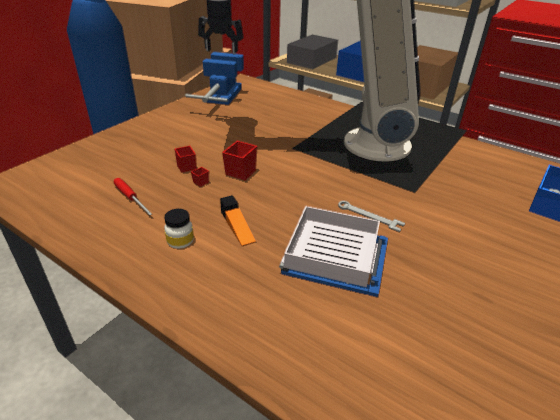

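The red candidates in the top picture are the small cup (395,216), the large one (377,268) and the middle one with balls (440,231). I choose the one at (440,231). Next I measure the geometry and take a close crop.

```bash
cat >> h.py <<'E'
def cloud(n,d):
    c=optics.calibration(n);K=c['K'];v,u=np.indices(d.shape)
    P=np.stack([(u-K[0,2])/K[0,0]*d,-(v-K[1,2])/K[1,1]*d,-d],-1)
    return P@qR(c['attitude']).as_matrix().T+c['eye']
def rect(p):
    r=cv2.minAreaRect((p[:,:2]*1000).astype(np.float32));return np.round(r[0],1),np.round(r[1],1),round(r[2],1)
E
python3 - <<'E'
from h import *
s,p,d=cap('top');W=cloud('top',d);hsv=cv2.cvtColor(p,cv2.COLOR_RGB2HSV)
np.save('W.npy',W);np.save('p.npy',p)
z=W[...,2]
print('bench z',np.median(z[300:350,100:140]),np.median(z[60:90,100:500]))
def rep(n,box,zl,zh,m=None):
    u0,v0,u1,v1=box;q=np.zeros(z.shape,bool);q[v0:v1,u0:u1]=1
    q&=(z>zl)&(z<zh)
    if m is not None:q&=m
    P=W[q];print(n,len(P),rect(P),P.mean(0).round(4),'zmax',np.percentile(P[:,2],98).round(4))
    return P
red=((hsv[...,0]<6)|(hsv[...,0]>172))&(hsv[...,1]>150)
rep('cup rim',(415,205,470,255),.045,.08)
rep('cup all',(415,205,470,255),.01,.08)
rep('big',(345,235,410,300),.03,.12);rep('small',(375,200,412,232),.02,.12)
rep('tray top',(110,130,260,260),.048,.09)
rep('wedge all',(255,140,340,205),.006,.09)
org=(hsv[...,0]>6)&(hsv[...,0]<20)&(hsv[...,1]>200)&(hsv[...,2]>150)
rep('tongue',(255,140,340,205),.004,.04,org)
rep('grip',(300,165,340,205),.042,.09)
rep('grease',(310,95,360,145),.06,.1)
blue=(hsv[...,0]>100)&(hsv[...,0]<130)&(hsv[...,1]>120)
rep('blue',(110,130,260,260),-.1,.09,blue)
a=cv2.resize(p[190:270,400:480],None,fx=5,fy=5,interpolation=cv2.INTER_CUBIC)
b=cv2.resize(p[130:260,115:255],None,fx=3,fy=3,interpolation=cv2.INTER_CUBIC)[:400,:400]
b=cv2.copyMakeBorder(b,0,400-b.shape[0],0,0,0)
cv2.imwrite('pics/c1.png',np.hstack([a,b])[:,:,::-1])
E
```

```text
bench z -0.00042815944472279766 -0.0009050123185331271
cup rim 266 (array([ 492.5, -393.8]), array([58.7, 49.5]), 62.4) [ 0.4911 -0.3956  0.0532] zmax 0.0586
cup all 767 (array([ 492.4, -393.6]), array([58.8, 49.6]), 62.0) [ 0.4919 -0.3963  0.0354] zmax 0.0578
big 919 (array([ 416. , -247.4]), array([82.8, 70.2]), 9.5) [ 0.4135 -0.2485  0.0634] zmax 0.0817
small 170 (array([ 527.7, -301.7]), array([34.2, 39.8]), 82.1) [ 0.5307 -0.3023  0.0325] zmax 0.0401
tray top 792 (array([569.4, 152.8]), array([181.4, 180.4]), 18.3) [0.5728 0.1659 0.057 ] zmax 0.062
wedge all 1072 (array([618.6, -90. ]), array([144.3,  36.8]), 61.5) [ 0.6129 -0.0966  0.0269] zmax 0.0494<stdin>:10: RuntimeWarning: Mean of empty slice.
  ret = um.true_divide(
Traceback (most recent call last):
IndexError: index -1 is out of bounds for axis 0 with size 0
```

View crop.

```bash
python3 - <<'E'
from h import *
W=np.load('W.npy');p=np.load('p.npy');z=W[...,2];hsv=cv2.cvtColor(p,cv2.COLOR_RGB2HSV)
def box(n,b,zl,zh):
    u0,v0,u1,v1=b;Q=W[v0:v1,u0:u1].reshape(-1,3);Q=Q[(Q[:,2]>zl)&(Q[:,2]<zh)]
    if len(Q): print(n,len(Q),rect(Q),cv2.boxPoints(cv2.minAreaRect((Q[:,:2]*1000).astype(np.float32))).round(0).tolist(),Q.mean(0).round(4))
box('grip',(300,165,340,205),.040,.09)
box('wedge',(255,140,340,205),.006,.09)
box('cup',(415,205,470,255),.045,.08)
box('tray',(110,130,260,260),.050,.09)
box('stand+tray',(110,130,260,260),.008,.09)
box('grease',(310,95,360,145),.06,.1)
box('driver',(375,120,480,165),.004,.1)
for u,v in [(230,181),(321,183),(265,160),(189,196)]: print((u,v),W[v,u].round(4))
a=cv2.resize(p[190:270,400:480],None,fx=5,fy=5,interpolation=cv2.INTER_CUBIC)
b=cv2.resize(p[130:260,115:255],None,fx=2.85,fy=2.85,interpolation=cv2.INTER_CUBIC)
b=cv2.copyMakeBorder(b,0,400-b.shape[0],0,0,0)
cv2.imwrite('pics/c1.png',np.hstack([a,b])[:,:,::-1])
E
```

```text
grip 304 (array([ 593.7, -135.8]), array([39.6, 36.3]), 62.8) [[568.0, -145.0], [601.0, -162.0], [619.0, -127.0], [587.0, -110.0]] [ 0.5932 -0.1356  0.0469]
wedge 1072 (array([618.6, -90. ]), array([144.3,  36.8]), 61.5) [[568.0, -145.0], [600.0, -162.0], [669.0, -35.0], [637.0, -18.0]] [ 0.6129 -0.0966  0.0269]
cup 266 (array([ 492.5, -393.8]), array([58.7, 49.5]), 62.4) [[457.0, -408.0], [501.0, -431.0], [528.0, -379.0], [484.0, -356.0]] [ 0.4911 -0.3956  0.0532]
tray 728 (array([569.4, 152.8]), array([181.4, 180.4]), 18.3) [[455.0, 210.0], [512.0, 39.0], [684.0, 96.0], [627.0, 267.0]] [0.5717 0.164  0.0577]
stand+tray 8800 (array([565.7, 160.7]), array([189.1, 217.4]), 18.3) [[442.0, 234.0], [510.0, 28.0], [690.0, 87.0], [621.0, 293.0]] [0.5672 0.1597 0.0246]
grease 565 (array([ 739.5, -164.8]), array([54.6, 54.8]), 89.7) [[712.0, -192.0], [767.0, -192.0], [767.0, -138.0], [712.0, -137.0]] [ 0.7382 -0.1643  0.0735]
driver 634 (array([ 696.2, -392.7]), array([223.7,  78.6]), 88.7) [[654.0, -504.0], [733.0, -505.0], [738.0, -282.0], [659.0, -280.0]] [ 0.692  -0.4093  0.0198]
(230, 181) [0.602  0.0591 0.0239]
(321, 183) [ 0.5945 -0.1377  0.0483]
(265, 160) [ 6.556e-01 -1.750e-02  1.000e-04]
(189, 196) [0.5691 0.1485 0.0183]
```

View pics/c1.png

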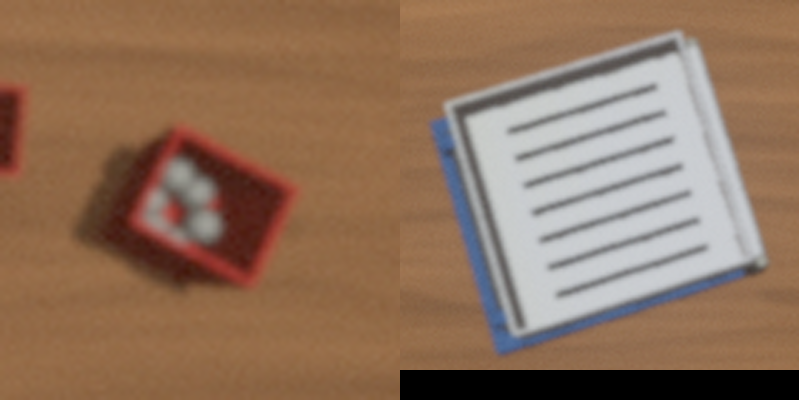

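The crop shows the middle cup with balls inside, at about (440,231) in the top picture. The tray's lip is on the right side, near (237,185) in the top picture, so the hinge is on the left. The depth footprint of 58.7 x 49.5 mm confirms it is the middle-sized cup.

Plan: grasp across the upright sides with the tool pre-tilted 35° away from the pour side.

```bash
cat >> h.py <<'E'
def ori(jaw_deg,tilt_deg):
    """tool down, y axis at yaw jaw_deg, then turned tilt about tool y"""
    y=np.array([np.cos(np.radians(jaw_deg)),np.sin(np.radians(jaw_deg)),0]);z=np.array([0,0,-1.]);x=np.cross(y,z)
    return R.from_matrix(np.stack([x,y,z],1))*R.from_euler('y',tilt_deg,degrees=True)
def move(pos,Rt):
    s=status.read_state();R0=qR(s['tool_rot'])
    t=R0.inv().apply(np.array(pos)-s['position'])*1000;r=(R0.inv()*Rt).as_rotvec()
    print('clock',round(s['clock'],2),'travel',t.round(0).tolist(),'rot',r.round(3).tolist(),'|t|',round(np.linalg.norm(t)),'deg',round(np.degrees(np.linalg.norm(r))))
    return t,r
E
python3 - <<'E'
from h import *
Rt=ori(152.4,-35);z=Rt.apply([0,0,1]);G=np.array([.4925,-.3938,.036])
print(z.round(3)); move(G+z*.019-z*.09,Rt)
E
```

```text
[ 0.266  0.508 -0.819]
clock 1.15 travel [-314.0, -7.0, 137.0] rot [-0.235, -0.58, -0.744] |t| 343 deg 56
```

>>> play_rows([
  {"rotation": [-0.03, -0.07, -0.09], "travel": [-39, -1, 17], "fingers": 1},
  {"rotation": [-0.06, -0.145, -0.186], "travel": [-78, -2, 34], "fingers": 1},
  {"rotation": [-0.09, -0.22, -0.28], "travel": [-118, -3, 51], "fingers": 1},
  {"rotation": [-0.12, -0.29, -0.37], "travel": [-157, -4, 68], "fingers": 1},
  {"rotation": [-0.147, -0.36, -0.465], "travel": [-196, -5, 86], "fingers": 1},
  {"rotation": [-0.18, -0.435, -0.56], "travel": [-235, -6, 103], "fingers": 1},
  {"rotation": [-0.205, -0.51, -0.65], "travel": [-275, -7, 120], "fingers": 1},
  {"rotation": [-0.235, -0.58, -0.744], "travel": [-314, -7, 137], "fingers": 1},
  {"rotation": [-0.235, -0.58, -0.744], "travel": [-314, -7, 137], "fingers": 1},
  {"rotation": [-0.235, -0.58, -0.744], "travel": [-314, -7, 137], "fingers": 1},
])

```text
clock: 2.15
position: [0.4737, -0.4293, 0.0923]
tool_rot: [0.256, -0.494, 0.816, 0.157]
force: [-0.9, -0.4, 0.4]
grip_width: 0.999
```

```bash
python3 - <<'E'
from h import *
Rt=ori(152.4,-35);z=Rt.apply([0,0,1]);G=np.array([.4925,-.3938,.036])
move(G+z*.019,Rt);s,p,d=cap('wrist','w1.png');print(s['joint_positions'].round(3))
print([(np.round(x['at']),round(x['conf'],2)) for x in finder.mark_of('wrist','cup_center')])
E
```

```text
clock 2.15 travel [-1.0, -1.0, 88.0] rot [0.003, 0.0, -0.001] |t| 88 deg 0
[-0.837  0.693  0.496 -0.567 -1.609  0.401]
[(array([414., 274.]), 0.96), (array([276., 212.]), 0.75), (array([291., 260.]), 0.69), (array([362., 340.]), 0.47)]
```

View pics/w1.png

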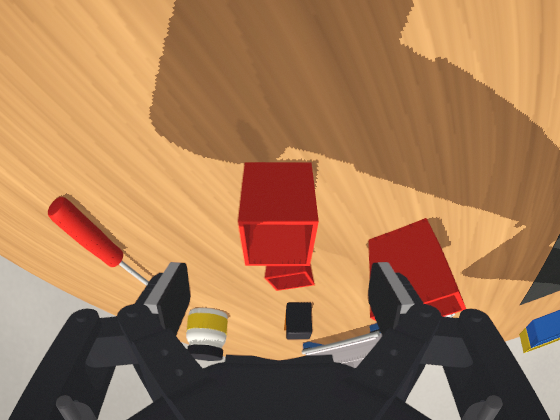

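The wrist picture shows the middle cup at (278,212), centred between the fingers, with the small cup behind it at (290,275) and the large one at (415,265). I advance and close.

>>> play_rows([
  {"rotation": [0, 0, 0], "travel": [0, -1, 20], "fingers": 1},
  {"rotation": [0, 0, 0], "travel": [0, -1, 45], "fingers": 1},
  {"rotation": [0, 0, 0], "travel": [-1, -1, 68], "fingers": 1},
  {"rotation": [0, 0, 0], "travel": [-1, -1, 82], "fingers": 1},
  {"rotation": [0, 0, 0], "travel": [-1, -1, 88], "fingers": 1},
  {"rotation": [0, 0, 0], "travel": [-1, -1, 88], "fingers": 0.8},
  {"rotation": [0, 0, 0], "travel": [-1, -1, 88], "fingers": 0.4},
  {"rotation": [0, 0, 0], "travel": [-1, -1, 88], "fingers": 0.4},
  {"rotation": [0, 0, 0], "travel": [-1, -1, 88], "fingers": 0.4},
  {"rotation": [0, 0, 0], "travel": [-1, -1, 88], "fingers": 0.4},
])

```text
clock: 3.25
position: [0.498, -0.3868, 0.0248]
tool_rot: [0.257, -0.494, 0.816, 0.154]
force: [-1.5, -2.8, 6.3]
grip_width: 0.558
```

```bash
python3 - <<'E'
from h import *
s=status.read_state();print(s['force'],s['grip_width'])
Rt=ori(152.4,-35);p=s['position'];move(p+[0,0,.11],Rt)
# target above tray: cup centre at tray x=-45 ; same tcp-to-cup offset rotated
C0=np.array([.4925,-.3938,.028]);off=p-C0
j=198.3; dy=j-152.4; Rz=R.from_euler('z',dy,degrees=True)
T=np.array([.5694,.1528]);ax=np.array([np.cos(np.radians(108.3)),np.sin(np.radians(108.3))])
C1=np.r_[T-ax*.045,.150]
print('target tcp',(C1+Rz.apply(off)).round(4),'Rt ori(198.3,-35)', 'off',off.round(4))
E
```

```text
[-1.49153848 -2.78338848  6.29026189] 0.5575102129553008
clock 3.25 travel [-63.0, -0.0, -90.0] rot [-0.003, -0.003, 0.001] |t| 110 deg 0
target tcp [0.5824 0.1189 0.1468] Rt ori(198.3,-35) off [ 0.0055  0.007  -0.0032]
```

```bash
python3 - <<'E'
from h import *
s=status.read_state();R0=qR(s['tool_rot']);p0=s['position'];A=p0+[0,0,.115];B=np.array([.5824,.1189,.147])
for f in [.02,.07,.15,.25,.36,.48,.6]:
    t=R0.inv().apply(A+(B-A)*f-p0)*1000; r=(R0.inv()*R.from_euler('z',45.9*f,degrees=True)*R0).as_rotvec()
    print(f,t.round(0).tolist(),r.round(3).tolist())
E
```

```text
0.02 [-74.0, 3.0, -89.0] [-0.009, -0.0, -0.013]
0.07 [-94.0, 11.0, -75.0] [-0.032, -0.0, -0.046]
0.15 [-126.0, 24.0, -54.0] [-0.069, -0.0, -0.099]
0.25 [-167.0, 40.0, -26.0] [-0.114, -0.001, -0.164]
0.36 [-211.0, 57.0, 3.0] [-0.165, -0.001, -0.237]
0.48 [-260.0, 76.0, 36.0] [-0.219, -0.001, -0.316]
0.6 [-308.0, 96.0, 69.0] [-0.274, -0.001, -0.395]
```

>>> play_rows([
  {"rotation": [0, 0, 0], "travel": [-12, 0, -16], "fingers": 0.4},
  {"rotation": [0, 0, 0], "travel": [-32, 0, -45], "fingers": 0.4},
  {"rotation": [0, 0, 0], "travel": [-54, 0, -77], "fingers": 0.4},
  {"rotation": [-0.009, 0, -0.013], "travel": [-74, 3, -89], "fingers": 0.4},
  {"rotation": [-0.032, 0, -0.046], "travel": [-94, 11, -75], "fingers": 0.4},
  {"rotation": [-0.069, 0, -0.099], "travel": [-126, 24, -54], "fingers": 0.4},
  {"rotation": [-0.114, 0, -0.164], "travel": [-167, 40, -26], "fingers": 0.4},
  {"rotation": [-0.165, 0, -0.237], "travel": [-211, 57, 3], "fingers": 0.4},
  {"rotation": [-0.219, 0, -0.316], "travel": [-260, 76, 36], "fingers": 0.4},
  {"rotation": [-0.274, 0, -0.395], "travel": [-308, 96, 69], "fingers": 0.4},
])

```text
clock: 4.25
position: [0.5432, -0.1122, 0.1432]
tool_rot: [-0.212, 0.676, -0.674, -0.21]
force: [0.5, -0.5, -2.3]
grip_width: 0.554
```

```bash
python3 - <<'E'
from h import *
s=status.read_state();print(s['grip_width'],s['joint_positions'].round(2));move([.5824,.1189,.147],ori(198.3,-35))
E
```

```text
0.5542746186328226 [-0.32  0.48  0.27 -0.57 -1.57  0.39]
clock 4.25 travel [-192.0, -40.0, 129.0] rot [-0.184, -0.005, -0.259] |t| 234 deg 18
```

>>> play_rows([
  {"rotation": [-0.035, 0, -0.05], "travel": [-37, -8, 25], "fingers": 0.4},
  {"rotation": [-0.075, 0, -0.105], "travel": [-77, -16, 52], "fingers": 0.4},
  {"rotation": [-0.11, 0, -0.155], "travel": [-115, -24, 77], "fingers": 0.4},
  {"rotation": [-0.145, 0, -0.2], "travel": [-148, -31, 99], "fingers": 0.4},
  {"rotation": [-0.165, 0, -0.235], "travel": [-172, -36, 116], "fingers": 0.4},
  {"rotation": [-0.18, -0.005, -0.255], "travel": [-186, -39, 125], "fingers": 0.4},
  {"rotation": [-0.184, -0.005, -0.259], "travel": [-192, -40, 129], "fingers": 0.4},
  {"rotation": [-0.184, -0.005, -0.259], "travel": [-192, -40, 129], "fingers": 0.4},
  {"rotation": [-0.184, -0.005, -0.259], "travel": [-192, -40, 129], "fingers": 0.4},
  {"rotation": [-0.184, -0.005, -0.259], "travel": [-192, -40, 129], "fingers": 0.4},
])

```text
clock: 5.25
position: [0.5829, 0.1176, 0.1467]
tool_rot: [-0.176, 0.772, -0.56, -0.243]
force: [-0.3, 0.0, -1.9]
grip_width: 0.557
```

```bash
python3 - <<'E'
from h import *
s=status.read_state();print(s['grip_width'],s['joint_positions'].round(3))
R0=qR(s['tool_rot']);p0=s['position'];off=np.array([.0055,.007,-.0032])
rz=R.from_euler('z',45.9,degrees=True); o=rz.apply(off); C=p0-o   # cup centre
print('cup',C.round(4)); ax=np.array([np.cos(np.radians(108.3)),np.sin(np.radians(108.3)),0])
y=R0.apply([0,1,0])
T=np.array([.5694,.1528,0])
for a in [45,85,100,112]:
    q=R.from_rotvec(np.radians(a)*y)   # + about tool y
    # lower rim corner relative to cup centre
    lr=q.apply(ax*.029+np.array([0,0,.028]))
    # want rim at tray x=-25 horizontally & rim z .092
    ct=T-ax*.03-lr; ct[2]=.095-lr[2]
    t=R0.inv().apply(ct+q.apply(o)-p0)*1000
    print(a,'rimrel',lr.round(3),'tilt rot about y',round(np.radians(a),3),'travel',t.round(0).tolist(),'cup',ct.round(3))
E
```

```text
0.5572219213738229 [ 0.076  0.524  0.346 -0.59  -1.561  0.299]
cup [0.5841 0.1088 0.1499]
45 rimrel [-0.013  0.038 -0.001] tilt rot about y 0.785 travel [58.0, 0.0, 32.0] cup [0.591 0.086 0.096]
85 rimrel [-0.01   0.029 -0.026] tilt rot about y 1.484 travel [40.0, 0.0, 14.0] cup [0.588 0.095 0.121]
100 rimrel [-0.007  0.021 -0.033] tilt rot about y 1.745 travel [31.0, 0.0, 10.0] cup [0.586 0.103 0.128]
112 rimrel [-0.005  0.014 -0.037] tilt rot about y 1.955 travel [23.0, 0.0, 10.0] cup [0.584 0.11  0.132]
```

>>> play_rows([
  {"rotation": [0, 0.1, 0], "travel": [6, 0, 2], "fingers": 0.4},
  {"rotation": [0, 0.24, 0], "travel": [12, 0, 5], "fingers": 0.4},
  {"rotation": [0, 0.38, 0], "travel": [20, 0, 8], "fingers": 0.4},
  {"rotation": [0, 0.52, 0], "travel": [28, 0, 12], "fingers": 0.4},
  {"rotation": [0, 0.66, 0], "travel": [36, 0, 14], "fingers": 0.4},
  {"rotation": [0, 0.8, 0], "travel": [40, 0, 15], "fingers": 0.4},
  {"rotation": [0, 0.94, 0], "travel": [42, 0, 15], "fingers": 0.4},
  {"rotation": [0, 1.06, 0], "travel": [42, 0, 15], "fingers": 0.4},
  {"rotation": [0, 1.16, 0], "travel": [41, 0, 15], "fingers": 0.4},
  {"rotation": [0, 1.24, 0], "travel": [41, 0, 14], "fingers": 0.4},
])

```text
clock: 6.25
position: [0.5905, 0.093, 0.1117]
tool_rot: [0.183, 0.77, -0.558, 0.252]
force: [0.7, 0.2, -1.9]
grip_width: 0.555
```

```bash
python3 - <<'E'
from h import *
s=status.read_state();print(s['grip_width'],s['joint_positions'].round(3))
s,p,d=cap('scene','s2.png')
R0=qR(s['tool_rot']);R5=ori(198.3,-35)
print('tilt rotvec from pre',(R5.inv()*R0).as_rotvec().round(3))
P=np.array([.5829,.1176,.1467])
for a,t in [(100,(31,0,10)),(112,(23,0,10))]:
    Rt=R5*R.from_euler('y',a,degrees=True); move(P+R5.apply(np.array(t)/1000),Rt)
cv2.imwrite('pics/s2c.png',cv2.resize(p[130:320,200:440],None,fx=3,fy=3)[:,:,::-1])
E
```

```text
0.5547525520846984 [ 0.724  0.468 -0.288  0.629 -1.178 -0.763]
tilt rotvec from pre [-0.     1.244  0.003]
clock 6.3 travel [2.0, -1.0, -12.0] rot [0.003, 0.497, 0.002] |t| 12 deg 28
clock 6.3 travel [-1.0, -1.0, -19.0] rot [0.003, 0.706, 0.002] |t| 19 deg 40
```

View pics/s2c.png

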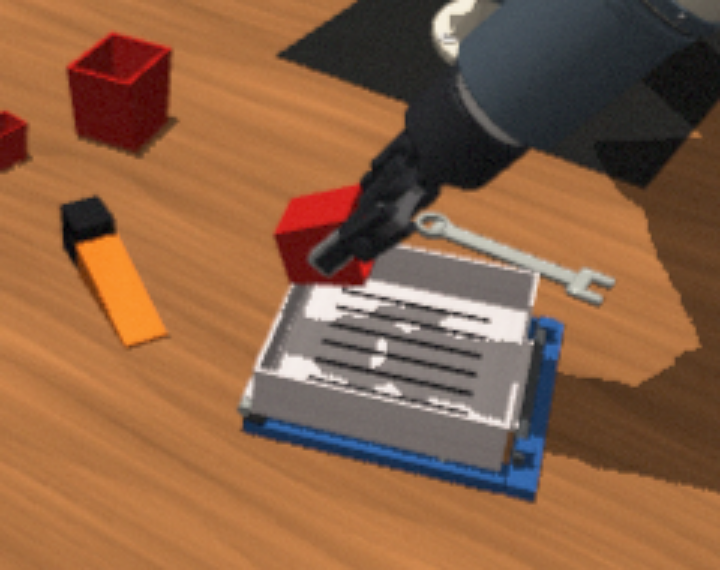

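The crop shows the cup tilted about 71° over the lip-side half of the tray, at (320,235) in the crop, with the gripper clear. I carry on with the pour, slowly.

>>> play_rows([
  {"rotation": [0, 0.07, 0], "travel": [0, -1, -2], "fingers": 0.4},
  {"rotation": [0, 0.14, 0], "travel": [1, -1, -3], "fingers": 0.4},
  {"rotation": [0, 0.21, 0], "travel": [1, -1, -5], "fingers": 0.4},
  {"rotation": [0, 0.28, 0], "travel": [1, -1, -7], "fingers": 0.4},
  {"rotation": [0, 0.35, 0], "travel": [2, -1, -9], "fingers": 0.4},
  {"rotation": [0, 0.42, 0], "travel": [2, -1, -10], "fingers": 0.4},
  {"rotation": [0, 0.5, 0], "travel": [2, -1, -12], "fingers": 0.4},
  {"rotation": [0, 0.57, 0], "travel": [1, -1, -14], "fingers": 0.4},
  {"rotation": [0, 0.64, 0], "travel": [0, -1, -17], "fingers": 0.4},
  {"rotation": [0, 0.7, 0], "travel": [-1, -1, -19], "fingers": 0.4},
])

```text
clock: 7.3
position: [0.5874, 0.1045, 0.1251]
tool_rot: [0.365, 0.635, -0.46, 0.502]
force: [0.5, -0.6, -1.2]
grip_width: 0.557
```

>>> play_rows([
  {"rotation": [0, 0.03, 0], "travel": [0, 0, 0], "fingers": 0.4},
  {"rotation": [0, 0.08, 0], "travel": [0, 0, 0], "fingers": 0.4},
  {"rotation": [0, 0.08, 0], "travel": [0, 0, 0], "fingers": 0.4},
  {"rotation": [0, 0.08, 0], "travel": [0, 0, 0], "fingers": 0.4},
  {"rotation": [0, 0.08, 0], "travel": [0, 0, 0], "fingers": 0.4},
  {"rotation": [0, 0.08, 0], "travel": [0, 0, 0], "fingers": 0.4},
  {"rotation": [0, 0.08, 0], "travel": [0, 0, 0], "fingers": 0.4},
  {"rotation": [0, 0.08, 0], "travel": [0, 0, 0], "fingers": 0.4},
  {"rotation": [0, 0.08, 0], "travel": [0, 0, 0], "fingers": 0.4},
  {"rotation": [0, 0.08, 0], "travel": [0, 0, 0], "fingers": 0.4},
])

```text
clock: 8.3
position: [0.5874, 0.1044, 0.1251]
tool_rot: [0.383, 0.615, -0.445, 0.527]
force: [0.1, -0.5, -1.0]
grip_width: 0.556
```

```bash
python3 - <<'E'
from h import *
s=status.read_state();print(s['grip_width'],s['joint_positions'].round(3),s['force'].round(1))
s,p,d=cap('scene');s,t,d=cap('top')
for n in('scene','top'):print([(np.round(x['at']).tolist(),round(x['conf'],2)) for x in finder.mark_of(n,'ball0_center')])
a=cv2.resize(p[150:310,220:420],None,fx=2,fy=2,interpolation=cv2.INTER_CUBIC);b=cv2.resize(t[115:275,100:300],None,fx=2,fy=2,interpolation=cv2.INTER_CUBIC)
cv2.imwrite('pics/s3.png',np.hstack([a,b])[:,:,::-1])
E
```

```text
0.556010435255008 [ 0.882  0.815 -0.38   0.989 -1.624 -1.253] [ 0.1 -0.5 -1. ]
[([364.0, 259.0], 0.57)]
[]
```

View pics/s3.png

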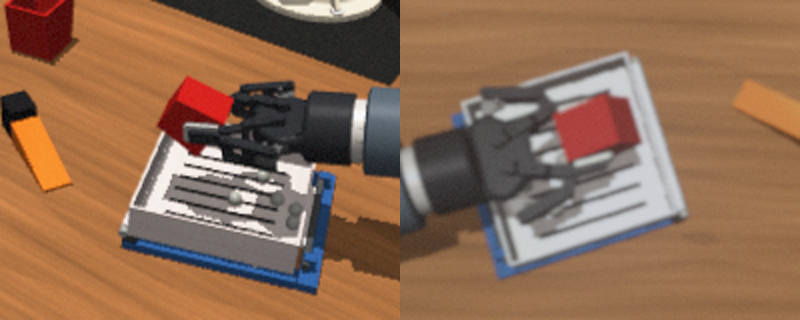

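The crop shows at least five balls in the tray, around (262,175), (236,197), (277,198), (296,208) and (292,222). The load force fell from 2.3 to 1.0 N, which matches an empty cup. I tilt it back and carry it to a free spot.

```bash
python3 - <<'E'
from h import *
s=status.read_state();R0=qR(s['tool_rot']);p0=s['position']
print('up50 in tool',(R0.inv().apply([0,0,50])).round(0))
def c(P,Rt): return (R0.inv().apply(P-p0)*1000).round(0).tolist(),(R0.inv()*Rt).as_rotvec().round(3).tolist()
off=R.from_euler('z',180-152.4,degrees=True).apply([.0055,.007,-.0032])
P=np.array([.43,-.06,.028])+off;print('place tcp',P.round(4))
A=p0+[-.01,-.03,.05]
for a in (76,36):
    print(a,c(A,ori(198.3,a-35)))
E
```

```text
up50 in tool [49.  0. -8.]
place tcp [ 0.4316 -0.0512  0.0248]
76 ([53.0, 19.0, 18.0], [0.004, -0.703, 0.001])
36 ([53.0, 19.0, 18.0], [0.004, -1.401, -0.0])
```

>>> play_rows([
  {"rotation": [0, -0.1, 0], "travel": [12, 2, 2], "fingers": 0.4},
  {"rotation": [0, -0.24, 0], "travel": [24, 4, 4], "fingers": 0.4},
  {"rotation": [0, -0.38, 0], "travel": [36, 7, 8], "fingers": 0.4},
  {"rotation": [0, -0.52, 0], "travel": [46, 12, 12], "fingers": 0.4},
  {"rotation": [0, -0.66, 0], "travel": [53, 19, 18], "fingers": 0.4},
  {"rotation": [0, -0.81, 0], "travel": [53, 19, 18], "fingers": 0.4},
  {"rotation": [0, -0.96, 0], "travel": [53, 19, 18], "fingers": 0.4},
  {"rotation": [0, -1.11, 0], "travel": [53, 19, 18], "fingers": 0.4},
  {"rotation": [0, -1.26, 0], "travel": [53, 19, 18], "fingers": 0.4},
  {"rotation": [0, -1.4, 0], "travel": [53, 19, 18], "fingers": 0.4},
])

```text
clock: 9.5
position: [0.5776, 0.0746, 0.1762]
tool_rot: [0.004, 0.81, -0.586, 0.005]
force: [-0.1, -0.7, -0.1]
grip_width: 0.557
```

```bash
python3 - <<'E'
from h import *
s=status.read_state();R0=qR(s['tool_rot']);p0=s['position'];print(s['grip_width'],s['joint_positions'].round(2))
B=np.array([.4316,-.0512,.110]);t,r=move(B,ori(180,-35))
for f in [.05,.17,.3,.45,.6,.75,.88,1]: print((t*f).round(0).tolist(),(r*f).round(3).tolist())
E
```

```text
0.5566552736309693 [ 0.4   0.34  0.08  0.01 -1.31 -0.09]
clock 9.5 travel [73.0, 178.0, 67.0] rot [0.095, -0.618, 0.309] |t| 204 deg 40
[4.0, 9.0, 3.0] [0.005, -0.031, 0.015]
[12.0, 30.0, 11.0] [0.016, -0.105, 0.053]
[22.0, 53.0, 20.0] [0.029, -0.185, 0.093]
[33.0, 80.0, 30.0] [0.043, -0.278, 0.139]
[44.0, 107.0, 40.0] [0.057, -0.371, 0.185]
[55.0, 134.0, 50.0] [0.071, -0.464, 0.232]
[64.0, 157.0, 59.0] [0.084, -0.544, 0.272]
[73.0, 178.0, 67.0] [0.095, -0.618, 0.309]
```

>>> play_rows([
  {"rotation": [0.005, -0.031, 0.015], "travel": [4, 9, 3], "fingers": 0.4},
  {"rotation": [0.016, -0.105, 0.053], "travel": [12, 30, 11], "fingers": 0.4},
  {"rotation": [0.029, -0.185, 0.093], "travel": [22, 53, 20], "fingers": 0.4},
  {"rotation": [0.043, -0.278, 0.139], "travel": [33, 80, 30], "fingers": 0.4},
  {"rotation": [0.057, -0.371, 0.185], "travel": [44, 107, 40], "fingers": 0.4},
  {"rotation": [0.071, -0.464, 0.232], "travel": [55, 134, 50], "fingers": 0.4},
  {"rotation": [0.084, -0.544, 0.272], "travel": [64, 157, 59], "fingers": 0.4},
  {"rotation": [0.095, -0.618, 0.309], "travel": [73, 178, 67], "fingers": 0.4},
  {"rotation": [0.095, -0.618, 0.309], "travel": [73, 178, 67], "fingers": 0.4},
  {"rotation": [0.095, -0.618, 0.309], "travel": [73, 178, 67], "fingers": 0.4},
])

```text
clock: 10.5
position: [0.4312, -0.052, 0.1097]
tool_rot: [0.212, -0.674, 0.675, 0.213]
force: [0.7, -0.4, -0.2]
grip_width: 0.549
```

```bash
python3 - <<'E'
from h import *
s,t,d=cap('top');print(s['grip_width'],s['force'].round(1),s['position'].round(4))
W=cloud('top',d);z=W[...,2]
hsv=cv2.cvtColor(t,cv2.COLOR_RGB2HSV);red=((hsv[...,0]<8)|(hsv[...,0]>170))&(hsv[...,1]>120)
print([(np.round(x['at']).tolist(),round(x['conf'],2)) for x in finder.mark_of('top','ball0_center')])
m=red&(W[...,1]>-.14)&(W[...,1]<.05)&(W[...,0]<.52)&(z>.04)
P=W[m];print(len(P),P.min(0).round(3),P.max(0).round(3))
move([.4316,-.0512,.0255],ori(180,-35))
a=cv2.resize(t[120:260,110:260],None,fx=2.66,fy=2.66,interpolation=cv2.INTER_CUBIC);b=cv2.resize(t[120:260,230:380],None,fx=2.66,fy=2.66,interpolation=cv2.INTER_CUBIC)
cv2.imwrite('pics/s4.png',np.hstack([a,b])[:,:,::-1])
E
```

```text
0.54941770826272 [ 0.7 -0.4 -0.2] [ 0.4312 -0.052   0.1097]
[([147.0, 194.0], 0.55)]
789 [ 0.406 -0.089  0.082] [ 0.455 -0.013  0.925]
clock 10.6 travel [49.0, 0.0, 69.0] rot [-0.0, -0.001, 0.001] |t| 85 deg 0
```

View pics/s4.png

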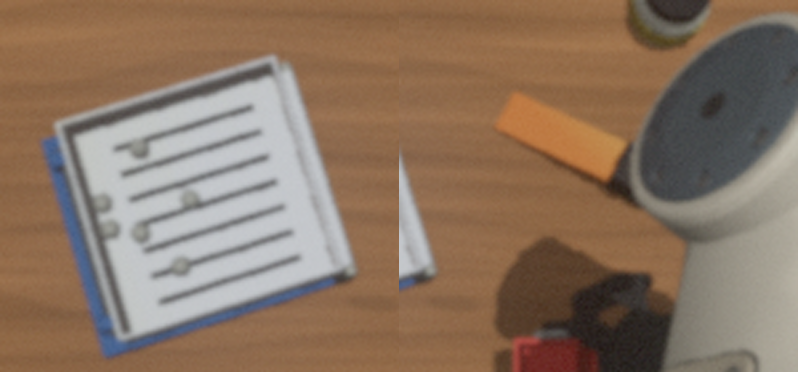

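All six balls lie in the tray, at (138,148), (100,202), (109,229), (140,232), (190,200) and (180,265) in the crop. The cup is held over free bench, and I set it down there.

>>> play_rows([
  {"rotation": [0, 0, 0], "travel": [15, 0, 21], "fingers": 0.4},
  {"rotation": [0, 0, 0], "travel": [32, 0, 45], "fingers": 0.4},
  {"rotation": [0, 0, 0], "travel": [43, 0, 60], "fingers": 0.4},
  {"rotation": [0, 0, 0], "travel": [48, 0, 67], "fingers": 0.4},
  {"rotation": [0, 0, 0], "travel": [49, 0, 69], "fingers": 0.4},
  {"rotation": [0, 0, 0], "travel": [49, 0, 69], "fingers": 0.4},
  {"rotation": [0, 0, 0], "travel": [49, 0, 69], "fingers": 0.7},
  {"rotation": [0, 0, 0], "travel": [49, 0, 69], "fingers": 1},
  {"rotation": [0, 0, 0], "travel": [49, 0, 69], "fingers": 1},
  {"rotation": [0, 0, 0], "travel": [49, 0, 69], "fingers": 1},
])

```text
clock: 11.6
position: [0.4323, -0.0515, 0.0262]
tool_rot: [-0.213, 0.675, -0.674, -0.212]
force: [-1.1, 0.1, -0.6]
grip_width: 0.999
```

>>> play_rows([
  {"rotation": [0, 0, 0], "travel": [0, 0, -10], "fingers": 1},
  {"rotation": [0, 0, 0], "travel": [0, 0, -30], "fingers": 1},
  {"rotation": [0, 0, 0], "travel": [0, 0, -60], "fingers": 1},
  {"rotation": [0, 0, 0], "travel": [0, 0, -95], "fingers": 1},
  {"rotation": [0, 0, 0], "travel": [0, 0, -130], "fingers": 1},
  {"rotation": [0, 0, 0], "travel": [0, 0, -160], "fingers": 1},
  {"rotation": [0, 0.1, 0], "travel": [0, 0, -180], "fingers": 1},
  {"rotation": [0, 0.2, 0], "travel": [0, 0, -190], "fingers": 1},
  {"rotation": [0, 0.3, 0], "travel": [0, 0, -190], "fingers": 1},
  {"rotation": [0, 0.3, 0], "travel": [0, 0, -190], "fingers": 1},
])

```text
clock: 12.6
position: [0.4325, -0.1595, 0.1844]
tool_rot: [-0.11, 0.7, -0.697, -0.106]
force: [0.6, 0.7, 0.1]
grip_width: 1.002
```

```bash
python3 - <<'E'
from h import *
s,t,d=cap('top');print(s['grip_width'],s['joint_positions'].round(2))
W=cloud('top',d);z=W[...,2]
hsv=cv2.cvtColor(t,cv2.COLOR_RGB2HSV);red=((hsv[...,0]<8)|(hsv[...,0]>170))&(hsv[...,1]>120)
P=W[red&(W[...,1]>-.14)&(W[...,1]<.05)&(W[...,0]<.52)&(z>.045)&(z<.1)];print('cup rim',len(P),rect(P),P[:,2].max())
Q=W[140:205,255:340].reshape(-1,3);Q=Q[(Q[:,2]>.006)&(Q[:,2]<.035)];print('tongue',len(Q),rect(Q))
# wedge grasp: grip centre, tool down; jaw axis perpendicular to 61.7deg
yaw=61.7
G=np.array([.5937,-.1358,.030]);
for j in (yaw+90,yaw-90):
    print(j);move(G+[0,0,.10-.019],ori(j,0))
cv2.imwrite('pics/s5.png',t[:,:,::-1])
E
```

```text
1.001917758608221 [-0.26  0.2  -0.01 -0.3  -1.44  0.32]
cup rim 172 (array([432.4, -60.9]), array([45.5, 56.5]), 0.1) 0.05876508728609442
tongue 729 (array([625.7, -76.7]), array([110.6,  36.9]), 61.9)
151.7
clock 12.65 travel [0.0, -161.0, 77.0] rot [0.073, 0.304, 0.494] |t| 179 deg 33
-28.299999999999997
clock 12.65 travel [0.0, -161.0, 77.0] rot [-0.409, 0.099, -2.616] |t| 179 deg 152
```

The cup stands upright at (432,-61), with its rim level at z 0.058. Now the wedge grasp.

```bash
python3 - <<'E'
from h import *
G=np.array([.5937,-.1358,.012]);Rt=ori(151.8,0)
a,r=move(G+[0,0,.08],Rt);b,_=move(G,Rt)
print((a*.2).round(),(a*.45).round(),(a*.7).round(),(a*.9).round());print((r*.2).round(3),(r*.45).round(3),(r*.7).round(3),(r*.9).round(3))
for f in(.25,.55,.85,1):print((a+(b-a)*f).round())
E
```

```text
clock 12.65 travel [6.0, -161.0, 95.0] rot [0.073, 0.304, 0.492] |t| 187 deg 33
clock 12.65 travel [30.0, -161.0, 171.0] rot [0.073, 0.304, 0.492] |t| 237 deg 33
[  1. -32.  19.] [  3. -73.  43.] [   4. -113.   66.] [   5. -145.   85.]
[0.015 0.061 0.098] [0.033 0.137 0.221] [0.051 0.213 0.344] [0.066 0.273 0.443]
[  12. -161.  114.]
[  19. -161.  137.]
[  27. -161.  159.]
[  30. -161.  171.]
```

>>> play_rows([
  {"rotation": [0.015, 0.061, 0.098], "travel": [1, -32, 19], "fingers": 1},
  {"rotation": [0.033, 0.137, 0.221], "travel": [3, -73, 43], "fingers": 1},
  {"rotation": [0.051, 0.213, 0.344], "travel": [4, -113, 66], "fingers": 1},
  {"rotation": [0.066, 0.273, 0.443], "travel": [5, -145, 85], "fingers": 1},
  {"rotation": [0.073, 0.304, 0.492], "travel": [6, -161, 95], "fingers": 1},
  {"rotation": [0.073, 0.304, 0.492], "travel": [6, -161, 95], "fingers": 1},
  {"rotation": [0.073, 0.304, 0.492], "travel": [12, -161, 114], "fingers": 1},
  {"rotation": [0.073, 0.304, 0.492], "travel": [19, -161, 137], "fingers": 1},
  {"rotation": [0.073, 0.304, 0.492], "travel": [27, -161, 159], "fingers": 1},
  {"rotation": [0.073, 0.304, 0.492], "travel": [30, -161, 171], "fingers": 1},
])

```text
clock: 13.65
position: [0.5916, -0.1367, 0.0099]
tool_rot: [-0.001, -0.513, 0.859, 0.002]
force: [-0.4, -0.1, 0.4]
grip_width: 1.001
```

```bash
python3 - <<'E'
from h import *
s=status.read_state();print(s['force'].round(1),s['joint_positions'].round(2))
move([.5937,-.1358,.012],ori(151.8,0))
E
```

```text
[-0.4 -0.1  0.4] [ 0.03  0.52 -0.08 -0.   -0.97 -0.52]
clock 13.65 travel [-2.0, -1.0, -2.0] rot [0.004, -0.001, -0.002] |t| 3 deg 0
```

>>> play_rows([
  {"rotation": [0.004, 0, 0], "travel": [-2, -1, -2], "fingers": 1},
  {"rotation": [0.004, 0, 0], "travel": [-2, -1, -2], "fingers": 0.6},
  {"rotation": [0.004, 0, 0], "travel": [-2, -1, -2], "fingers": 0.3},
  {"rotation": [0.004, 0, 0], "travel": [-2, -1, -2], "fingers": 0.3},
  {"rotation": [0.004, 0, 0], "travel": [-2, -1, -2], "fingers": 0.3},
  {"rotation": [0.004, 0, 0], "travel": [-2, -1, -2], "fingers": 0.3},
  {"rotation": [0.004, 0, 0], "travel": [-2, -1, -2], "fingers": 0.3},
  {"rotation": [0.004, 0, 0], "travel": [-2, -1, -8], "fingers": 0.3},
  {"rotation": [0.004, 0, 0], "travel": [-2, -1, -18], "fingers": 0.3},
  {"rotation": [0.004, 0, 0], "travel": [-2, -1, -24], "fingers": 0.3},
])

```text
clock: 14.65
position: [0.5937, -0.1354, 0.0348]
tool_rot: [-0.0, -0.513, 0.859, -0.0]
force: [0.4, 0.1, -1.4]
grip_width: 0.412
```

```bash
python3 - <<'E'
from h import *
s=status.read_state();print(s['force'].round(1),s['grip_width'])
s,p,d=cap('scene')
a=cv2.resize(p[150:310,180:400],None,fx=3,fy=3,interpolation=cv2.INTER_CUBIC);cv2.imwrite('pics/s6.png',a[:,:,::-1])
# staging: grip 150 mm before lip -> tip 25 mm short of lip
T=np.array([.5694,.1528]);y=np.radians(108.3);ax=np.array([np.cos(y),np.sin(y)])
lip=T-ax*.095;g=lip-ax*.140;print('lip',lip.round(4),'grip',g.round(4))
t,r=move([*g,s['position'][2]+.004],ori(198.3,0))
E
```

```text
[ 0.4  0.1 -1.4] 0.41161155583545733
lip [0.5992 0.0626] grip [ 0.6432 -0.0703]
clock 14.7 travel [-81.0, -12.0, -3.0] rot [-0.002, -0.001, -0.813] |t| 82 deg 47
```

View pics/s6.png

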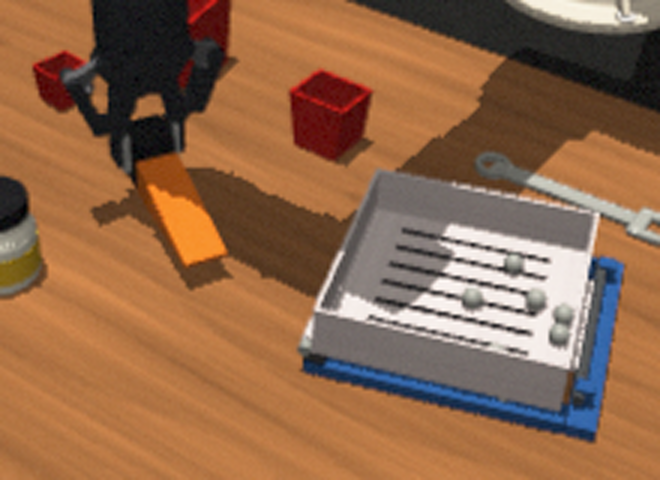

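The picture shows the wedge held flat by its black grip at (150,140), the cup upright at (330,115) and the balls in the tray. I turn the wedge and stage it in front of the lip.

>>> play_rows([
  {"rotation": [0, 0, -0.08], "travel": [-8, -1, 0], "fingers": 0.3},
  {"rotation": [0, 0, -0.2], "travel": [-20, -3, -1], "fingers": 0.3},
  {"rotation": [0, 0, -0.33], "travel": [-33, -5, -1], "fingers": 0.3},
  {"rotation": [0, 0, -0.46], "travel": [-46, -7, -2], "fingers": 0.3},
  {"rotation": [0, 0, -0.59], "travel": [-59, -9, -2], "fingers": 0.3},
  {"rotation": [0, 0, -0.7], "travel": [-70, -10, -3], "fingers": 0.3},
  {"rotation": [0, 0, -0.77], "travel": [-77, -11, -3], "fingers": 0.3},
  {"rotation": [0, 0, -0.813], "travel": [-81, -12, -3], "fingers": 0.3},
  {"rotation": [0, 0, -0.813], "travel": [-81, -12, -3], "fingers": 0.3},
  {"rotation": [0, 0, -0.813], "travel": [-81, -12, -3], "fingers": 0.3},
])

```text
clock: 15.7
position: [0.6432, -0.0699, 0.0387]
tool_rot: [0.0, 0.81, -0.586, 0.001]
force: [-1.1, -0.1, -1.3]
grip_width: 0.414
```

```bash
python3 - <<'E'
from h import *
s,t,d=cap('top');print(s['force'].round(1),s['grip_width'],s['position'].round(4),s['joint_positions'].round(2))
W=cloud('top',d);hsv=cv2.cvtColor(t,cv2.COLOR_RGB2HSV)
org=(hsv[...,0]>5)&(hsv[...,0]<22)&(hsv[...,1]>190)&(hsv[...,2]>140)&(W[...,2]>.018)&(W[...,2]<.08)&(W[...,1]<.08)&(W[...,1]>-.1)&(abs(W[...,0]-.62)<.08)
P=W[org];print('tongue',len(P),rect(P))
z=W[...,2];Q=W[130:260,110:260].reshape(-1,3);Q=Q[(Q[:,2]>.050)&(Q[:,2]<.09)];print('tray',rect(Q))
T=np.array([.5694,.1528]);y=np.radians(108.3);ax=np.array([np.cos(y),np.sin(y)]);n=np.array([-ax[1],ax[0]])
e=P[:,:2]-T;u=e@ax*1000;v=e@n*1000
print('wedge tip x',np.percentile(u,99),'lat',np.median(v),[ (c,round(np.median(v[abs(u-c)<8]),1)) for c in (-190,-170,-150,-130)])
move([*(T-ax*.235),.0122],ori(198.3,0))
E
```

```text
[-1.1 -0.1 -1.3] 0.41370393019861196 [ 0.6432 -0.0699  0.0387] [ 0.13  0.56  0.06  0.   -1.08  0.18]
tongue 0 (array([0., 0.]), array([0., 0.]), 0.0)
tray (array([577.9, 153.3]), array([241.2,  86.8]), 77.1)Traceback (most recent call last):
  File "<stdin>", line 9, in <module>
    return _quantile_unchecked(
        a, q, axis, out, overwrite_input, method, keepdims, weights)
    return _ureduce(a,
                    func=_quantile_ureduce_func,
    ...<5 lines>...
                    overwrite_input=overwrite_input,
                    method=method)
    r = func(a, **kwargs)
    result = _quantile(arr,
                       quantiles=q,
    ...<2 lines>...
                       out=out,
                       weights=wgt)
    slices_having_nans = np.isnan(arr[-1, ...])
                                  ~~~^^^^^^^^^
IndexError: index -1 is out of bounds for axis 0 with size 0
```

>>> play_rows([
  {"rotation": [0, 0, 0], "travel": [0, 0, 7], "fingers": 0.3},
  {"rotation": [0, 0, 0], "travel": [0, 0, 15], "fingers": 0.3},
  {"rotation": [0, 0, 0], "travel": [0, 0, 20], "fingers": 0.3},
  {"rotation": [0, 0, 0], "travel": [0, 0, 23], "fingers": 0.3},
  {"rotation": [0, 0, 0], "travel": [0, 0, 25], "fingers": 0.3},
  {"rotation": [0, 0, 0], "travel": [0, 0, 26], "fingers": 0.3},
  {"rotation": [0, 0, 0], "travel": [0, 0, 26.5], "fingers": 0.3},
  {"rotation": [0, 0, 0], "travel": [0, 0, 26.5], "fingers": 0.3},
  {"rotation": [0, 0, 0], "travel": [0, 0, 26.5], "fingers": 0.3},
  {"rotation": [0, 0, 0], "travel": [0, 0, 26.5], "fingers": 0.3},
])

```text
clock: 16.75
position: [0.643, -0.0702, 0.0132]
tool_rot: [0.0, 0.81, -0.586, 0.001]
force: [-4.4, 0.5, 5.2]
grip_width: 0.413
```

```bash
python3 - <<'E'
from h import *
s=status.read_state();print(s['force'].round(1),s['grip_width'],s['position'].round(4))
s,p,d=cap('scene');W=cloud('scene',d);hsv=cv2.cvtColor(p,cv2.COLOR_RGB2HSV);np.save('Wb.npy',W)
T=np.array([.5694,.1528]);y=np.radians(108.3);ax=np.array([np.cos(y),np.sin(y)]);n=np.array([-ax[1],ax[0]])
e=(W[...,:2]-T);u=e@ax*1000;v=e@n*1000;z=W[...,2]*1000
org=(hsv[...,0]>5)&(hsv[...,0]<22)&(hsv[...,1]>200)&(u>-240)&(u<-80)&(abs(v)<40)&(z>3)
if org.sum()>5:
    U,V,Z=u[org],v[org],z[org];print(len(U),'u',np.percentile(U,[1,99]).round(1))
    for c in range(-210,-80,15):
        m=abs(U-c)<7
        if m.sum()>3:print(c,V[m].min().round(1),V[m].max().round(1),Z[m].mean().round(1))
# lip / tray edges: tray wall top front
m=(u>-110)&(u<-60)&(abs(v)<80)&(z>52)&(z<75);print('front wall top',m.sum(),np.percentile(u[m],[5,50,95]).round(1),np.percentile(z[m],[50,90,98]).round(1))
move([*(T-ax*.190),.0122],ori(198.3,0))
cv2.imwrite('pics/s7.png',cv2.resize(p[150:310,180:400],None,fx=3,fy=3,interpolation=cv2.INTER_CUBIC)[:,:,::-1])
E
```

```text
[-4.4  0.5  5.2] 0.4131858753476693 [ 0.643  -0.0702  0.0132]
678 u [-213.5 -109.8]
-210 -19.0 19.2 25.0
-195 -21.4 18.6 23.1
-180 -20.1 18.3 19.6
-165 -20.7 20.1 17.1
-150 -20.5 18.6 14.0
-135 -18.9 18.3 10.6
-120 -19.7 18.4 7.5
-105 -21.0 16.9 5.5
front wall top 105 [-88.  -85.7 -84.8] [59.9 61.7 62. ]
clock 16.8 travel [-45.0, -0.0, 1.0] rot [-0.001, -0.002, -0.001] |t| 45 deg 0
```

View pics/s7.png

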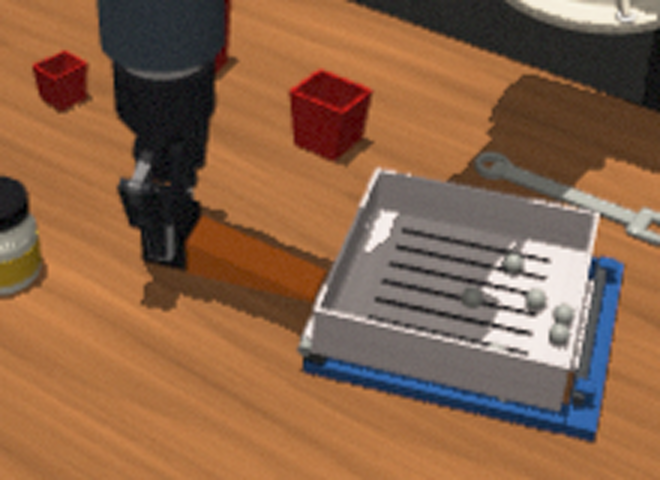

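The wedge lies flat on the bench at (260,260), pointing squarely at the lip, with its tip about 15 mm short of it. I push in to just before contact.

>>> play_rows([
  {"rotation": [0, 0, 0], "travel": [-4, 0, 0], "fingers": 0.3},
  {"rotation": [0, 0, 0], "travel": [-10, 0, 0], "fingers": 0.3},
  {"rotation": [0, 0, 0], "travel": [-17, 0, 0], "fingers": 0.3},
  {"rotation": [0, 0, 0], "travel": [-24, 0, 0], "fingers": 0.3},
  {"rotation": [0, 0, 0], "travel": [-31, 0, 0], "fingers": 0.3},
  {"rotation": [0, 0, 0], "travel": [-38, 0, 0], "fingers": 0.3},
  {"rotation": [0, 0, 0], "travel": [-45, 0, 0], "fingers": 0.3},
  {"rotation": [0, 0, 0], "travel": [-51, 0, 0], "fingers": 0.3},
  {"rotation": [0, 0, 0], "travel": [-55, 0, 0], "fingers": 0.3},
  {"rotation": [0, 0, 0], "travel": [-55, 0, 0], "fingers": 0.3},
])

```text
clock: 17.8
position: [0.6256, -0.017, 0.0132]
tool_rot: [-0.0, 0.81, -0.586, 0.001]
force: [-1.3, 2.0, 2.5]
grip_width: 0.415
```

```bash
cat > lift.py <<'E'
from h import *
s=status.read_state();print(s['clock'],s['force'].round(1),s['grip_width'].round(3),s['position'].round(4))
T=np.array([.5694,.1528]);y=np.radians(108.3);ax=np.array([np.cos(y),np.sin(y)]);n=np.array([-ax[1],ax[0]])
print('grip u',((s['position'][:2]-T)@ax*1000).round(1),'v',((s['position'][:2]-T)@n*1000).round(1))
zs=[]
for i in range(2):
    s,p,d=cap('scene');W=cloud('scene',d);e=(W[...,:2]-T);u=e@ax*1000;v=e@n*1000;z=W[...,2]*1000;zs.append(z)
W0=np.load('Wb.npy')
# tray floor + wall-top heights vs baseline; fit plane tilt along u on floor
def fit(W):
    u=(W[...,:2]-T)@ax*1000;v=(W[...,:2]-T)@n*1000;z=W[...,2]*1000
    m=(abs(u)<78)&(abs(v)<78)&(z>12)&(z<35)
    A=np.c_[u[m],v[m],np.ones(m.sum())];b=z[m]
    for _ in range(4):
        c=np.linalg.lstsq(A,b,rcond=None)[0];k=abs(A@c-b)<2.5;A,b=A[k],b[k]
    w=(u>-92)&(u<-82)&(abs(v)<85)&(z>50)&(z<80)
    return c,len(b),np.percentile(z[w],[50,80,95]).round(1)
a=fit(W0);b=fit(W);print('base',a[0].round(4),a[2],'now',b[0].round(4),b[2]);print('lip lift from slope mm',((a[0][0]-b[0][0])*195).round(2))
E
python3 lift.py
```

```text
Traceback (most recent call last):
  File "lift.py", line 2, in <module>
    s=status.read_state();print(s['clock'],s['force'].round(1),s['grip_width'].round(3),s['position'].round(4))
                                                               ^^^^^^^^^^^^^^^^^^^^^
AttributeError: 'float' object has no attribute 'round'
```

>>> play_rows([
  {"rotation": [0, 0, 0], "travel": [-1.5, 0, 0], "fingers": 0.3},
  {"rotation": [0, 0, 0], "travel": [-3, 0, 0], "fingers": 0.3},
  {"rotation": [0, 0, 0], "travel": [-5, 0, 0], "fingers": 0.3},
  {"rotation": [0, 0, 0], "travel": [-7, 0, 0], "fingers": 0.3},
  {"rotation": [0, 0, 0], "travel": [-9, 0, 0], "fingers": 0.3},
  {"rotation": [0, 0, 0], "travel": [-11, 0, 0], "fingers": 0.3},
  {"rotation": [0, 0, 0], "travel": [-13, 0, 0], "fingers": 0.3},
  {"rotation": [0, 0, 0], "travel": [-15, 0, 0], "fingers": 0.3},
  {"rotation": [0, 0, 0], "travel": [-16, 0, 0], "fingers": 0.3},
  {"rotation": [0, 0, 0], "travel": [-16, 0, 0], "fingers": 0.3},
])

```text
clock: 18.8
position: [0.6209, -0.0032, 0.0133]
tool_rot: [0.0, 0.81, -0.586, 0.001]
force: [2.4, -5.2, -0.1]
grip_width: 0.413
```

```bash
sed -i "s/s\['grip_width'\].round(3)/s['grip_width']/" lift.py; python3 lift.py
```

```text
18.8 [ 2.4 -5.2 -0.1] 0.4128008754219715 [ 0.6209 -0.0032  0.0133]
grip u -164.3 v 0.0
base [ 1.80000e-03 -1.90000e-03  2.15979e+01] [59.6 61.2 61.9] now [-1.41000e-02 -1.70000e-03  2.31582e+01] [61.9 63.3 64.6]
lip lift from slope mm 3.1
```

The lift is about 3.1 mm at grip position -164, as predicted. I push another 11 mm.

>>> play_rows([
  {"rotation": [0, 0, 0], "travel": [-1.5, 0, 0], "fingers": 0.3},
  {"rotation": [0, 0, 0], "travel": [-3, 0, 0], "fingers": 0.3},
  {"rotation": [0, 0, 0], "travel": [-4.5, 0, 0], "fingers": 0.3},
  {"rotation": [0, 0, 0], "travel": [-6, 0, 0], "fingers": 0.3},
  {"rotation": [0, 0, 0], "travel": [-7.5, 0, 0], "fingers": 0.3},
  {"rotation": [0, 0, 0], "travel": [-9, 0, 0], "fingers": 0.3},
  {"rotation": [0, 0, 0], "travel": [-10, 0, 0], "fingers": 0.3},
  {"rotation": [0, 0, 0], "travel": [-11, 0, 0], "fingers": 0.3},
  {"rotation": [0, 0, 0], "travel": [-11.5, 0, 0], "fingers": 0.3},
  {"rotation": [0, 0, 0], "travel": [-11.5, 0, 0], "fingers": 0.3},
])

```text
clock: 19.9
position: [0.6178, 0.0062, 0.0135]
tool_rot: [0.001, 0.81, -0.586, 0.002]
force: [3.2, -5.7, -0.0]
grip_width: 0.411
```

```bash
echo "cv2.imwrite('pics/s8.png',cv2.resize(p[150:310,180:400],None,fx=3,fy=3,interpolation=cv2.INTER_CUBIC)[:,:,::-1])" >> lift.py; python3 lift.py
```

```text
19.9 [ 3.2 -5.7 -0. ] 0.411038080349308 [0.6178 0.0062 0.0135]
grip u -154.3 v 0.1
base [ 1.80000e-03 -1.90000e-03  2.15979e+01] [59.6 61.2 61.9] now [-2.88000e-02 -1.00000e-03  2.44493e+01] [63.5 65.9 67. ]
lip lift from slope mm 5.97
```

View pics/s8.png

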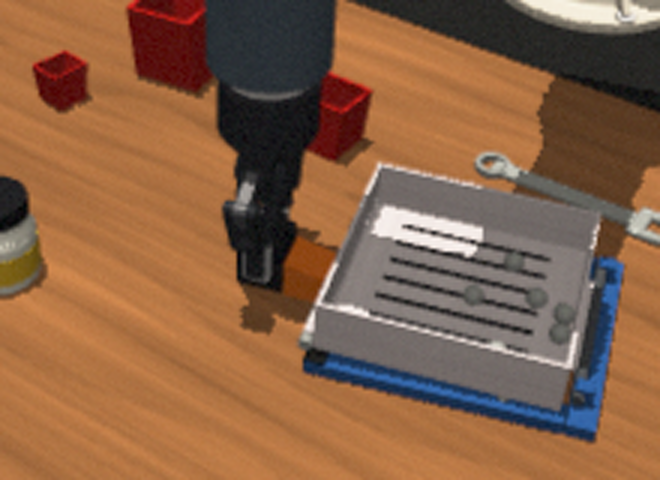

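The lip is up about 6 mm. The gripper is at (260,250), clear of the tray, with the wedge under the lip and the balls still in the tray. I hand in.

```bash
python3 -c "
from h import *
print(sign_off())"
```

```text
the job is handed in; nothing more can be done
None
```

I did the job in the order asked and handed it in at about 20 s on the robot's clock.

- **Pour:** I poured the middle-sized cup into the tray. The top picture afterwards shows all six balls in it. The final picture shows five, because the tray wall hides the sixth from that camera.
- **Cup:** It stands upright and empty at about (0.43, -0.06), with its rim level at z 0.058.
- **Wedge:** I gripped it by the black block and pushed it flat along the bench, centred between the rails and under the lip.
- **Lift:** The tilt of the tray floor in the depth image gives 6.0 mm at the lip. The wedge geometry gives about 5.5 mm. The two differ slightly, but both are well inside 3 to 10 mm.
- **Hand-in state:** The gripper is still holding the wedge, pushing with about 6.5 N, and is clear of the tray in the last picture.
- **Bystanders:** The grease jar and wrench look unmoved in the last picture. The screwdriver was outside it, but the arm went nowhere near it.
- **Failed check:** A top-camera check of the wedge before the push failed because the arm was in the way. I used the scene camera instead, which showed the wedge centred and straight.

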